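# Seat the gold crown with the blue-headed bench press

## Task

On the dental bench stand two small seating presses. Press the blue plunger head straight down to its stop, so that the gold crown under it is fully seated on its plaster model, then let the plunger spring all the way back up. Do not press the grey-headed press.

Things in the scene. Friction and masses are not known exactly. Their poses are not given: they have to be found in the camera images.
- blue_press_head (a point): centre of the flat top of the blue plunger head: a disc 48 mm across, 14 mm thick, its top 184 mm above the table when up; moves down with it, z up. The press is fixed, turned up to 23 degrees: base 130 x 150 x 18 mm, two steel posts, aluminium crossbar 34 x 150 mm, bush up to 147 mm; no part stands above the head. Loose things on the table are at most 150 mm high.
- blue_press_plunger (a joint): how far the blue head is pressed down, m: 0 up, 0.016 at its stop. A spring returns it: about 3.5 N to start, 9 to 10 N at the stop, 1.5 N more while it pushes the crown. The plunger's rubber foot meets the crown in the last part of the stroke.
- crown (a joint): how far the gold crown (12 x 12 x 9 mm, on the plaster model right under the blue plunger's foot) stands above its seat, m: 0 is fully seated, 0.006 to 0.008 at the start; a friction fit, it stays where it is pushed. The full stroke of the plunger leaves it within 1 mm of 0.
- grey_press_plunger (a joint): the same press with a grey head and no gold crown, to be left alone: how far its head is pressed down, m, 0 up, 0.016 at its stop. It stands to the left or right of the blue one, the heads at least 250 mm apart.

How it is judged:
By the outcome, as a careful person would: the job done as asked, in the order asked, and still so for the second after the job is handed in, with the robot touching nothing.
It also fails if it takes over 32 s, if anything falls off the work surface, if the arm or the gripper's body presses on something with over 40 N, if the wrist force passes 120 N, or if a joint passes its speed limit or range.

## Robot

A 6-joint arm with a two-finger parallel gripper is mounted at the origin on the work surface. World frame = base frame: x ahead of the robot, y to its left, z up, the work surface at z = 0. Lengths are in mm, angles in rad, forces in N, time in s.
With the tool pointing down it reaches from about 275 to 750 mm from the base axis. Payload 10.2 kg.
Tool frame: the origin (TCP) lies midway between the tips of the shut fingers; the grasp point (between the pads) lies 19 mm behind it; z points along the fingers, y is the direction in which the jaws open and shut (so a half turn about z gives the same grasp; the last joint's range is limited). The gripper opens to 85 mm and grips with 20 to 120 N. Pads are 22 mm wide; open, the fingers measure 114 mm over their backs; the gripper's body (76 mm by 85 mm) begins 54 mm behind the grasp point. The pads swing forward as they close: fully open they stand 13 mm farther back than shut.
Start: joints at [-1.338, 0.313, 1.498, -0, 1.331, -0.223], TCP at [231.084, -471.414, 206.694] pointing down, gripper open.
Joint ranges: [-2.94, 2.94], [-0.97, 2.17], [0.19, 2.56], [-1.23, 4.37], [0.02, 3.11], [-2.88, 2.88]. Speed limits (rad/s): [2.39, 2.39, 3.01, 3.14, 3.14, 3.14].

## Interface

Orientations are given as a unit quaternion [w, x, y, z].
In Python, from rig import sense, capture, finish_job, search_frame, trace gives the robot as it stands.
- The arm moves only by the tool arm_command, never from a script. Its argument "steps" is one flat list of numbers, 5 for each row, row after row: the shift along the world's x, y, z in units of 50 mm (1.0 is 50 mm), then the turn about the world's z in units of 5 degrees (1.0 is 5 degrees), then the opening in per cent of the stroke, from 0 (shut) to 100 (fully open). In form: [dx, dy, dz, twist, fingers, dx, dy, dz, twist, fingers, ...]. A call has 1 to 5 rows; each row shifts and turns the commanded pose from where the row before left it; what a row does not reach is not made up. A row lasts 1/8 s, in which the tool goes at most 62.5 mm and 10.7 degrees, less where a joint would pass 70% of its speed; a pose out of reach is approached as far as the arm can. A call is refused whole if a number of a shift passes 1 or a number of a turn 1, either way. A call with a gripper value outside its range is refused whole. The fingers move at their own pace and stop on an object; "grip_force" is the grip in N (left out, the last holds). Time passes only in rows, so rows that do not move let the fingers close. It gives the time, the measured TCP pose, the force and the opening at its end, in the units of the state.
- sense(): the state, without advancing time (a new reading comes with each control period).
- capture(name): name is "scene" or "top" or "wrist"; returns a dict with "frame" (420x560x3 uint8, blue, green, red), "fov_y" (degrees; the focal length in pixels is half the picture's height over the tangent of half this angle, whatever the lens; pixels are square), "cx", "cy" (the principal point, pixels), "extrinsics" (4x4, takes a point from world to camera coordinates). Camera axes: x right, y down, z forward; pixel columns grow to the right and rows downward; lengths in mm; the calibration is good to about 2 mm. A picture is of the moment at which its call begins. There is no depth.
- finish_job(): hands the job in, once; it reports no verdict.
Trained networks look in a picture, given as the dict that the camera call returned (one of the last four; its "shot" number tells which), for a name from the list of things; names that differ only in an ending like _2 or _b are one class to them, and where a whole thing is asked for, a point or a joint stands for the part that bears it (a point fixed in the world has none). Each returns a list of dicts, best first, with "score" (0 to 1); they miss things now and then, are a little off and sometimes report something else, mostly with a low value. They report only what shows in the picture. A call takes as long as a camera call.
- search_frame(picture, target): "point" ([x, y, z] in mm, in world coordinates, good to about 4 mm: the middle of the surface that is visible of it).
- trace(picture, target): "mask" (420x560 bool, what is visible of it).
The state is a dict: "time_s": time; "joints": joint angles; "dq": joint speeds; "tau": joint torques, N m; "eef_pos": TCP position; "ee_rot": TCP orientation; "force": force on the tool from outside, world axes, zero at the start; "wrist_torque": the same for the moment, N m; "grip_width": opening from 0.0 (shut) to 1.0 (fully open).
Only numpy, scipy, OpenCV 4.12 (cv2) and the standard library are available. Lean on these libraries where they do the work, as an engineer would, in place of code of your own. Each camera call takes 0.05 s, during which the arm holds its last target. There are 200 camera calls.

## Working session

There is one attempt and no reset: what is moved stays moved. The work goes in short steps, Python scripts to look and compute and a tool call to move; the robot and the scene stay as the last step left them, time stands still between calls to the robot, and variables do not carry over. Pictures are saved under pics/ and viewed, on a budget of 10 in all, crops included, one or two more only if the job needs it, and the job is handed in when it is done.

Besides the shell and the picture viewer there is one more tool, called after "Call:" as a command line: name --argument value ..., lists and objects as JSON in quotes. arm_command: Moves the arm, as the interface text tells. Its arguments: {"type":"object","properties":{"steps":{"type":"array"},"grip_force":{"type":"number"}},"required":["steps"]}

```bash
mkdir -p pics; cat > h.py <<'E'
import numpy as np,cv2
from rig import *
def ray_at_z(p,u,v,z):
    f=p["frame"].shape[0]/2/np.tan(np.radians(p["fov_y"])/2)
    E=np.array(p["extrinsics"]);R,t=E[:3,:3],E[:3,3]
    d=R.T@np.array([(u-p["cx"])/f,(v-p["cy"])/f,1]);c=-R.T@t
    return c+d*(z-c[2])/d[2]
E
python3 - <<'E'
from h import *
ims=[]
for n in("scene","top"):
    p=capture(n);ims.append(p["frame"])
    for t in("blue_press_head","grey_press_plunger"):
        for r in search_frame(p,t)[:3]:print(n,t,r["score"],np.round(r["point"]))
    for r in trace(p,"blue_press_head")[:2]:
        m=r["mask"];v,u=np.nonzero(m);print("mask",r["score"],m.sum(),u.mean(),v.mean(),np.ptp(u),np.ptp(v),ray_at_z(p,u.mean(),v.mean(),184).round(1))
    cv2.imwrite(f"pics/{n}.png",p["frame"])
s=sense();print(s["time_s"],s["eef_pos"],s["ee_rot"],s["force"])
E
```

```text
scene blue_press_head 0.7 [ 582. -159.  181.]
scene grey_press_plunger 0.59 [579. 230. 185.]
mask 0.57 611 201.6759410801964 251.99181669394434 25 54 [ 597.  -163.8  184. ]
top blue_press_head 0.57 [ 573. -154.  182.]
top grey_press_plunger 0.84 [575. 236. 184.]
mask 0.86 484 366.43801652892563 178.08264462809916 25 23 [ 575.3 -159.1  184. ]
0.4 [ 231.08420378 -471.36001326  206.60413615] [-1.16824640e-04  9.74135923e-01  2.25962808e-01 -3.40552103e-06] [-0.13149672 -0.12073402  0.13395679]
```

View pics/scene.png

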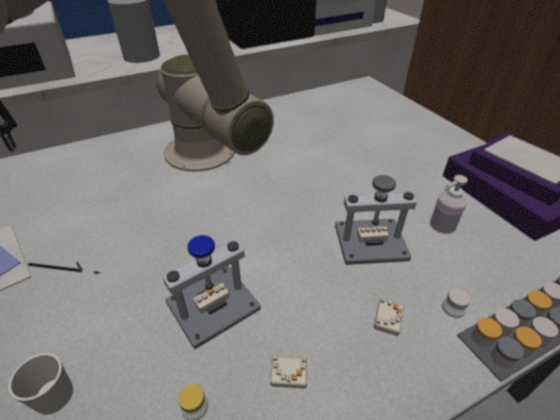

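View pics/top.png

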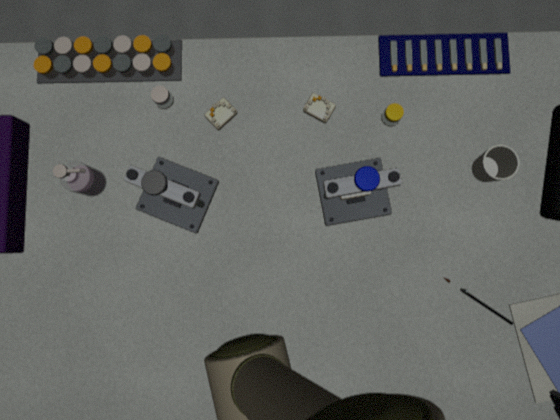

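The pictures agree with the networks: the blue head is at scene (201,246) and top (367,178), about (575,-159) at z 184. The grey one is about 390 mm to the left, clear of the path. I'll rise, shut the fingers and go above the head.

Call:
arm_command --steps '[0.3,0.2,0.6,0,0,0.8,0.7,0.2,0,0,0.8,0.7,0,0,0,0.8,0.7,0,0,0,0.8,0.7,0,0,0]' --grip_force 40

```text
time_s: 1.02
eef_pos: [407.2, -320.1, 246.8]
ee_rot: [0.0, 0.974, 0.226, 0.0]
force: [0.4, -0.9, -0.2]
grip_width: 0.001
```

Call:
arm_command --steps '[0.8,0.7,0,0,0,0.8,0.7,0,0,0,0.4,0.6,0,0,0,0,0,0,0,0,0,0,0,0,0]'

```text
time_s: 1.65
eef_pos: [505.7, -221.9, 246.7]
ee_rot: [0.0, 0.974, 0.226, -0.0]
force: [0.5, -0.9, -0.0]
grip_width: -0.004
```

```bash
python3 - <<'E'
from h import *
s=sense();print(s["time_s"],s["eef_pos"],s["force"],s["grip_width"])
ims=[]
for n in("top","wrist","scene"):
    p=capture(n)
    for r in search_frame(p,"blue_press_head")[:2]:print(n,r["score"],np.round(r["point"]))
    for r in trace(p,"blue_press_head")[:1]:
        v,u=np.nonzero(r["mask"]);print("mask",r["score"],len(u),u.min(),u.max(),v.min(),v.max(),ray_at_z(p,u.mean(),v.mean(),184).round(1),ray_at_z(p,(u.min()+u.max())/2,(v.min()+v.max())/2,184).round(1))
    ims.append(p["frame"])
    cv2.imwrite(f"pics/w_{n}.png",p["frame"])
a=ims[2][140:350,80:360]
cv2.imwrite("pics/c.png",np.hstack([cv2.resize(ims[1],(400,300)),cv2.resize(a,(400,300))]))
E
```

```text
1.65 [ 505.74637758 -221.91951589  246.65078818] [ 0.48468719 -0.92163961 -0.04431352] -0.004062248172209678
top 0.83 [ 574. -159.  184.]
mask 0.92 541 354 380 166 191 [ 575.1 -159.5  184. ] [ 574.5 -160.1  184. ]
wrist 0.77 [ 580. -158.  184.]
scene 0.96 [ 583. -156.  181.]
mask 0.6 600 187 214 235 288 [ 595.4 -163.5  184. ] [ 616.3 -172.1  184. ]
```

View pics/c.png

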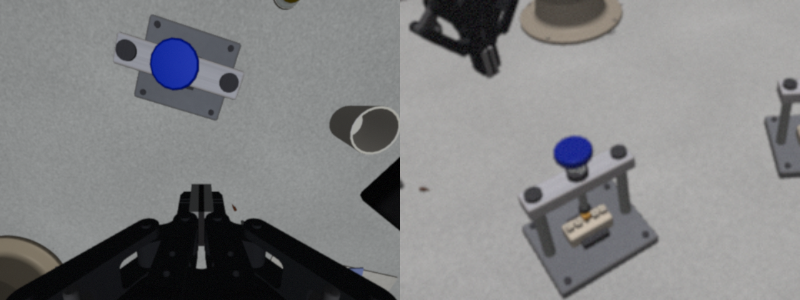

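The wrist half shows the blue disc at full-frame (244,88), with the shut fingers short of it. The estimates agree on about (576.5,-159), so (71, 63) mm remains.

Call:
arm_command --steps '[0.71,0.63,0,0,0,0.71,0.63,-0.2,0,0,0,0,-0.4,0,0,0,0,0,0,0,0,0,0,0,0]'

```text
time_s: 2.72
eef_pos: [577.1, -158.9, 217.7]
ee_rot: [0.0, 0.974, 0.226, 0.0]
force: [-0.5, -0.9, 0.4]
grip_width: 0.002
```

```bash
python3 - <<'E'
from h import *
s=sense();print(s["time_s"],s["eef_pos"],s["force"])
p=capture("wrist")
for r in search_frame(p,"blue_press_head")[:2]:print(r["score"],np.round(r["point"]))
q=capture("scene")["frame"][140:350,80:360]
cv2.imwrite("pics/d.png",np.hstack([cv2.resize(p["frame"],(400,300)),cv2.resize(q,(400,300))]))
E
```

```text
2.725 [ 577.11010947 -158.9383471   217.6635501 ] [-0.47061504 -0.91003034  0.37281745]
0.69 [ 583. -156.  183.]
```

View pics/d.png

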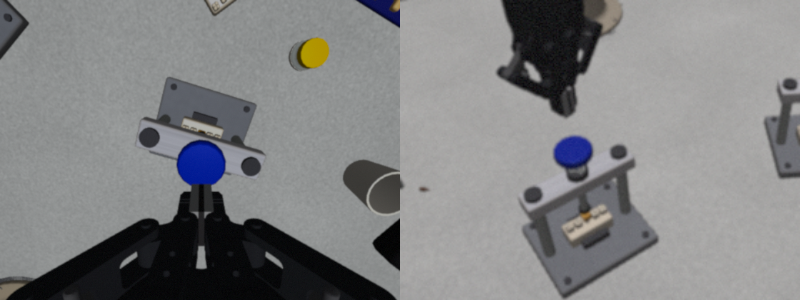

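The tips hang over the disc: wrist crop (201,163) with the disc centred on the finger axis, and in the scene crop the tip is right above it. I'll descend gently.

Call:
arm_command --steps '[0,0,-0.3,0,0,0,0,-0.26,0,0,0,0,-0.06,0,0,0,0,-0.06,0,0,0,0,-0.06,0,0]'

```text
time_s: 3.5
eef_pos: [577.2, -158.5, 179.8]
ee_rot: [0.0, 0.974, 0.226, 0.0]
force: [0.1, 1.2, -0.1]
grip_width: -0.001
```

Call:
arm_command --steps '[0,0,-0.04,0,0,0,0,-0.04,0,0,0,0,-0.04,0,0,0,0,0,0,0]'

```text
time_s: 4.0
eef_pos: [577.0, -158.4, 173.6]
ee_rot: [-0.0, 0.974, 0.226, -0.0]
force: [0.8, -0.2, -0.0]
grip_width: 0.001
```

There is no contact force at z 173.6, where about 7 N should show. I'll look before going on.

```bash
python3 - <<'E'
from h import *
s=sense();print(s["time_s"],s["eef_pos"],s["force"])
p=capture("wrist")
for r in search_frame(p,"blue_press_head")[:2]:print(r["score"],np.round(r["point"]))
q=capture("scene")["frame"][190:310,130:290]
t=capture("top")
cv2.imwrite("pics/e.png",np.hstack([cv2.resize(p["frame"],(400,300)),cv2.resize(q,(400,300))]))
E
```

```text
4.0 [ 577.03480496 -158.40229807  173.55754174] [ 0.81417692 -0.20476334 -0.00798312]
```

View pics/e.png

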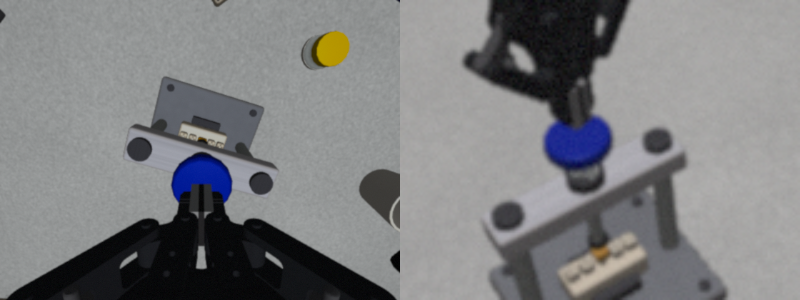

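The tip occludes the disc's back part in the scene crop (580,125), so it looks to be over the disc. Whether the head has gone down is unclear, so I'll measure its shift in pixels.

```bash
python3 - <<'E'
from h import *
def blue(im):
    h=cv2.cvtColor(im,cv2.COLOR_BGR2HSV);m=cv2.inRange(h,(105,150,60),(130,255,255))
    n,l,s,c=cv2.connectedComponentsWithStats(m);return m,l,s,c
s=sense();print(s["tau"],s["eef_pos"],s["wrist_torque"])
p=capture("scene")
for im in(cv2.imread("pics/scene.png"),cv2.imread("pics/w_scene.png"),p["frame"]):
    m,l,st,c=blue(im)
    for i in range(1,len(st)):
        if st[i][4]>100 and 150<c[i][0]<250 : print(st[i],c[i])
f=210/np.tan(np.radians(p["fov_y"])/2);E=np.array(p["extrinsics"])
for P in([576.5,-159,184],[576.5,-159,174],[576.5,-159,168],s["eef_pos"]):
    c=E[:3,:3]@np.array(P)+E[:3,3];print(np.round(P,1),(f*c[:2]/c[2]+[p["cx"],p["cy"]]).round(1))
w=capture("wrist");m,l,st,c=blue(w["frame"])
for i in range(1,len(st)):
    if st[i][4]>300:
        print("wrist",st[i]);x,y,ww,hh,_=st[i]
        # lower bottom-most visible & widest row
        rows=[np.ptp(np.nonzero(l[r]==i)[0]) for r in range(y,y+hh)];r=y+int(np.argmax(rows));u=np.nonzero(l[r]==i)[0]
        for z in(184,179,174):
            a=ray_at_z(w,u.min(),r,z);b=ray_at_z(w,u.max()+1,r,z);print(z,np.linalg.norm(a-b).round(1),((a+b)/2).round(1))
E
```

```text
[-2.80556706e-03 -4.96404719e+01 -2.59565073e+01  4.06300359e-06
  2.13753497e-04 -4.80425308e-05] [ 577.13295284 -158.45516609  173.78550661] [-0.00562185  0.02445486  0.00346517]
[188 236  26  22 428] [200.73831776 245.97196262]
[178   0  40  23 272] [196.12867647  10.36764706]
[188 236  26  21 428] [200.77570093 245.96495327]
[188 237  26  20 383] [200.78851175 246.90078329]
[ 576.5 -159.   184. ] [200.6 243.2]
[ 576.5 -159.   174. ] [201.4 247.2]
[ 576.5 -159.   168. ] [201.9 249.5]
[ 577.1 -158.5  173.8] [201.8 247.4]
wrist [ 240  219   84   65 3410]
184 45.5 [ 577.4 -158.6  184. ]
179 46.9 [ 575.2 -159.7  179. ]
174 48.4 [ 573.  -160.8  174. ]
```

The head has not moved: its lower edge is unchanged and 10 mm would be 4 px. The visible tip also sits higher than the TCP projection. I'll check where the tip really is.

```bash
python3 - <<'E'
from h import *
s=sense();T=np.array(s["eef_pos"])
out=[]
for n,k in(("scene",45),("wrist",70),("top",45)):
    p=capture(n);f=210/np.tan(np.radians(p["fov_y"])/2);E=np.array(p["extrinsics"])
    c=E[:3,:3]@T+E[:3,3];u,v=f*c[:2]/c[2]+[p["cx"],p["cy"]]
    c=E[:3,:3]@(T+[0,0,20])+E[:3,3];u2,v2=f*c[:2]/c[2]+[p["cx"],p["cy"]]
    print(n,u,v,u2,v2,"cam",(-E[:3,:3].T@E[:3,3]).round())
    im=p["frame"].copy();x,y=int(u),int(v);a=im[max(0,y-k):y+k,x-k:x+k];g=cv2.resize(a,(260,260),interpolation=cv2.INTER_CUBIC)
    q=260/(2*k);cv2.drawMarker(g,(int((u-x+k)*q),int((v-max(0,y-k))*q)),(0,0,255),0,14);cv2.drawMarker(g,(int((u2-x+k)*q),int((v2-max(0,y-k))*q)),(0,255,0),0,14)
    g=cv2.convertScaleAbs(g,alpha=1.5,beta=20);out.append(g)
cv2.imwrite("pics/f.png",np.hstack(out))
E
```

```text
scene 201.8428030911867 247.37737107742615 200.22900624616926 239.27273395101528 cam [1040. -242.  653.]
wrist 281.48060729649706 251.361897035961 281.4794493461695 267.7930766528222 cam [ 646. -125.  340.]
top 365.037466678207 178.09374941960036 367.0539793974125 176.18433383463986 cam [443. -12. 955.]
```

View pics/f.png

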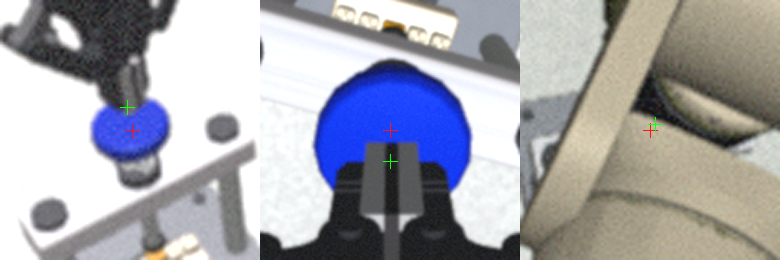

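The fingers occlude the disc in both views: wrist tip edge at crop (390,142), scene at (133,100). So the tips are above the disc, roughly 8 to 15 mm higher than the reported TCP and not yet touching. I'll continue down gently, watching the force.

Call:
arm_command --steps '[0,0,-0.06,0,0,0,0,-0.04,0,0,0,0,0,0,0]'

```text
time_s: 4.82
eef_pos: [577.0, -158.3, 168.4]
ee_rot: [-0.0, 0.974, 0.226, -0.0]
force: [0.3, -0.6, -0.5]
grip_width: -0.0
```

```bash
cat > m.py <<'E'
from h import *
def rep():
    s=sense();print(s["time_s"],np.round(s["eef_pos"],1),np.round(s["force"],1),s["grip_width"])
    out=[]
    for n,(x,y),k in(("scene",(201,250),40),("wrist",(281,251),80)):
        p=capture(n);im=p["frame"]
        h=cv2.cvtColor(im,cv2.COLOR_BGR2HSV);m=cv2.inRange(h,(105,150,60),(130,255,255))
        _,l,st,c=cv2.connectedComponentsWithStats(m)
        for i in range(1,len(st)):
            if st[i][4]>200 and abs(c[i][0]-x)<40 and abs(c[i][1]-y)<60: print(n,st[i],c[i].round(1))
        out.append(cv2.convertScaleAbs(cv2.resize(im[y-k:y+k,x-k:x+k],(400,400),interpolation=cv2.INTER_CUBIC),alpha=1.6,beta=15))
    return np.hstack(out)
E
python3 -c "
from m import *
rep()"
```

```text
4.825 [ 577.  -158.3  168.4] [ 0.3 -0.6 -0.5] -0.00042740141158674027
scene [188 237  26  20 353] [200.9 247.5]
wrist [ 239  222   87   67 3364] [282.5 249.7]
```

Call:
arm_command --steps '[0,0,-0.05,0,0,0,0,-0.05,0,0,0,0,0,0,0]'

```text
time_s: 5.3
eef_pos: [577.0, -158.4, 163.4]
ee_rot: [-0.0, 0.974, 0.226, -0.0]
force: [0.4, -0.2, 0.2]
grip_width: -0.005
```

```bash
python3 -c "
from m import *
cv2.imwrite('pics/g.png',rep())"
```

```text
5.3 [ 577.  -158.4  163.4] [ 0.4 -0.2  0.2] -0.005394373628856817
scene [188 237  26  20 316] [200.9 247.9]
wrist [ 238  225   89   68 3315] [282.6 252.8]
```

View pics/g.png

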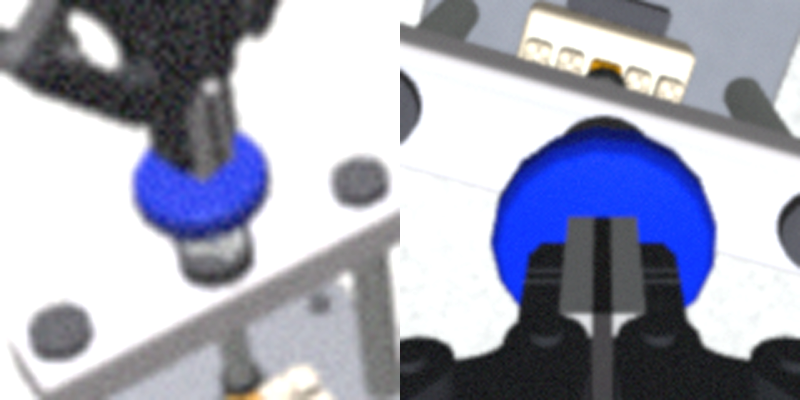

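Tips now sit at the disc centre in the scene crop (205,178) and well inside it in the wrist crop, (600,220). Contact should be imminent.

Call:
arm_command --steps '[0,0,-0.05,0,0,0,0,-0.05,0,0,0,0,0,0,0]'

```text
time_s: 5.78
eef_pos: [577.1, -158.4, 158.9]
ee_rot: [0.0, 0.974, 0.226, 0.0]
force: [-1.1, 0.2, 3.1]
grip_width: 0.002
```

Call:
arm_command --steps '[0,0,-0.05,0,0,0,0,0,0,0]'

```text
time_s: 6.02
eef_pos: [577.1, -158.4, 156.3]
ee_rot: [0.0, 0.974, 0.226, 0.0]
force: [-1.1, 0.5, 4.7]
grip_width: 0.002
```

```bash
python3 -c "
from m import *
rep()"
```

```text
6.025 [ 577.1 -158.4  156.3] [-1.1  0.5  4.7] 0.0022981936880935674
scene [188 239  26  19 290] [201.2 249.6]
wrist [ 237  228   91   70 3267] [282.6 255.7]
```

Contact came at reported z of about 159.5, and the head is moving down. The stop should be near 143.5.

Call:
arm_command --steps '[0,0,-0.05,0,0,0,0,-0.05,0,0,0,0,-0.05,0,0,0,0,-0.04,0,0,0,0,0,0,0]'

```text
time_s: 6.75
eef_pos: [577.2, -158.5, 147.2]
ee_rot: [0.0, 0.974, 0.226, 0.0]
force: [-1.7, 1.8, 7.6]
grip_width: 0.001
```

Call:
arm_command --steps '[0,0,-0.04,0,0,0,0,0,0,0]'

```text
time_s: 7.0
eef_pos: [577.2, -158.5, 145.4]
ee_rot: [0.0, 0.974, 0.226, 0.0]
force: [-2.1, 0.1, 7.4]
grip_width: 0.002
```

Call:
arm_command --steps '[0,0,-0.03,0,0,0,0,0,0,0]'

```text
time_s: 7.25
eef_pos: [577.2, -158.5, 144.0]
ee_rot: [0.0, 0.974, 0.226, 0.0]
force: [-4.0, 1.3, 8.8]
grip_width: 0.004
```

Call:
arm_command --steps '[0,0,-0.02,0,0,0,0,0,0,0]'

```text
time_s: 7.5
eef_pos: [577.2, -158.5, 143.4]
ee_rot: [0.0, 0.974, 0.226, 0.0]
force: [-4.6, 2.2, 11.9]
grip_width: 0.001
```

Call:
arm_command --steps '[0,0,-0.02,0,0,0,0,0,0,0]'

```text
time_s: 7.75
eef_pos: [577.3, -158.5, 143.4]
ee_rot: [0.001, 0.974, 0.226, 0.001]
force: [-6.0, 2.4, 17.8]
grip_width: 0.0
```

Call:
arm_command --steps '[0,0,-0.02,0,0,0,0,0,0,0]'

```text
time_s: 8.0
eef_pos: [577.4, -158.6, 143.3]
ee_rot: [0.001, 0.974, 0.226, 0.001]
force: [-8.7, 3.2, 24.0]
grip_width: 0.004
```

```bash
python3 -c "
from m import *
cv2.imwrite('pics/i.png',rep())"
```

```text
8.0 [ 577.4 -158.6  143.3] [-8.7  3.2 24. ] 0.0038370552535848196
scene [190 244  25  20 285] [202.3 254.9]
wrist [ 236  228   92   70 3250] [281.9 255.9]
```

View pics/i.png

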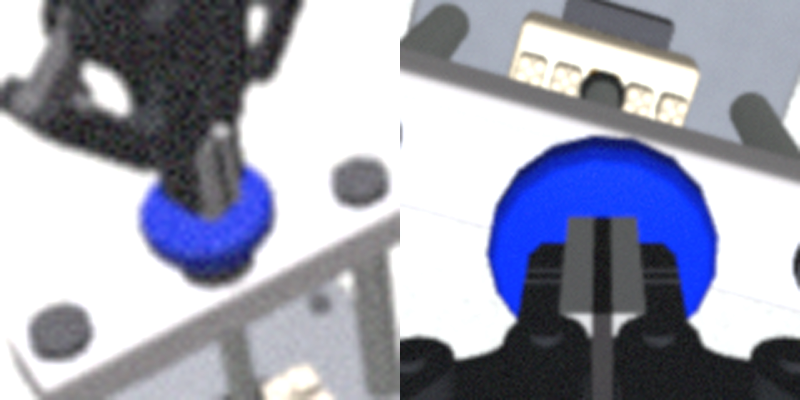

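The stop is reached: z stays at 143.3 while the force climbs to 24 N. The disc dropped about 7 px in the scene, to (202,255), and the foot covers the crown in the wrist crop (600,90). Now I'll raise the arm and let the plunger return.

Call:
arm_command --steps '[0,0,0.1,0,0,0,0,0.15,0,0,0,0,0.2,0,0,0,0,0.4,0,0,0,0,0.8,0,0]'

```text
time_s: 8.72
eef_pos: [576.4, -158.1, 221.7]
ee_rot: [-0.001, 0.974, 0.226, -0.002]
force: [0.5, 0.6, 0.1]
grip_width: 0.002
```

Call:
arm_command --steps '[-0.6,0,0.4,0,0,-1,0,0,0,0,-1,0,0,0,0,0,0,0,0,0,0,0,0,0,0]'

```text
time_s: 9.35
eef_pos: [447.6, -158.6, 242.9]
ee_rot: [0.0, 0.974, 0.226, 0.0]
force: [0.3, -0.4, -0.3]
grip_width: -0.0
```

```bash
python3 - <<'E'
from m import *
rep()
a=cv2.imread("pics/w_scene.png")[225:325,150:260];p=capture("scene");b=p["frame"][225:325,150:260]
for r in search_frame(p,"crown")[:1]:print(r)
cv2.imwrite("pics/j.png",np.hstack([cv2.resize(cv2.convertScaleAbs(x,alpha=1.5),(400,364),interpolation=cv2.INTER_CUBIC) for x in(a,b)]))
E
```

```text
9.35 [ 447.6 -158.6  242.9] [ 0.3 -0.4 -0.3] -0.0002877299155792773
scene [188 236  26  21 426] [200.7 246. ]
{'point': [581.6, -161.4, 49.9], 'score': 0.49}
```

View pics/j.png

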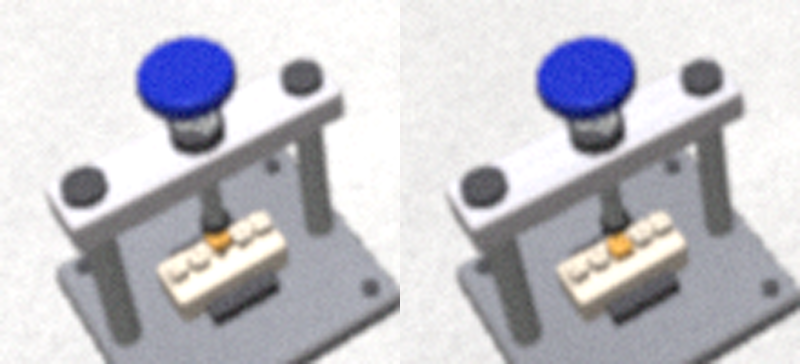

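The head is back up, with its blob the same as before at (200.7,246.0). The gold crown sits lower on the model than before and is level with the teeth, and the foot is clear of it. I'll hand in.

```bash
python3 -c "
from rig import *
print(finish_job())"
```

```text
the job is handed in; nothing more can be done
None
```

I pressed the blue plunger to its stop with the shut fingers, let it spring all the way back up and handed the job in at about 9.4 s. No verdict was reported.

- **Stop reached:** The height stopped changing at a reported z of 143.3 mm while the force rose from 12 to 24 N. Travel from first contact was about 16 mm, the full stroke.
- **Last checks:** The blue head is back at its starting pixel position. In the before-and-after crops the gold crown sits lower, level with the teeth, and the plunger's foot is clear of it. I did not measure the crown's height directly.
- **Grey press:** The arm never went near it; it stands about 390 mm away.
- **A disagreement:** Contact came about 24 mm lower in reported TCP height than the given 184 mm head height. The scene picture also showed the fingertips higher than the reported TCP, so I used force and pictures instead of the nominal height.

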